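# Set up the module tester for a batch of used control modules

## Robot

A 6-joint arm with a two-finger parallel gripper is mounted at the origin on the work surface. World frame = base frame: x ahead of the robot, y to its left, z up, the work surface at z = 0. Lengths are in m, angles in rad, forces in N, time in s.
With the tool pointing down it reaches from about 0.35 to 0.975 m from the base axis. Payload 7.1 kg.
Tool frame: the origin (TCP) lies midway between the tips of the shut fingers; the grasp point (between the pads) lies 19 mm behind it; z points along the fingers, y is the line along which they close (so a half turn about z gives the same grasp; the last joint's range is limited). The gripper opens to 88 mm and grips with 3 to 60 N. Pads are 20 mm wide; open, the fingers measure 115 mm over their backs; the gripper's body (75 mm by 178 mm) begins 61 mm behind the grasp point.
Start: joints at [-1.314, 0.423, 1.63, -0, 1.089, -0.019], TCP at [0.17, -0.601, 0.202] pointing down, gripper open.
Joint ranges: [-3, 3], [-0.9, 2.11], [0.09, 2.58], [-1.31, 4.45], [0.11, 2.69], [-2.54, 2.54]. Speed limits (rad/s): [2.39, 2.39, 3.01, 3.14, 3.14, 3.14].

## Interface

Orientations are given as a unit quaternion [w, x, y, z].
In Python, from station import move_pose, movel, movej, command_gripper, wait, inverse_kinematics, read_camera, camera_info, MotionError, job_done, get_time, get_joint_pos, get_qvel, get_effort, get_tcp_pos, get_ee_rot, get_ft_force, get_ft_torque, get_grip_width, get_finger_force gives the robot as it stands. Calls block until the motion is done:
- move_pose(position, orientation): joint-space move of the TCP to a pose.
- movel(position, frame=None, v=0.15, until_force=None): straight line of the TCP; frame=None keeps the orientation; v is the mean speed in m/s. With until_force (N) it stops when the force on the tool has changed by that much, and returns True; else False.
- movej(angles): joint-space move.
- command_gripper(opening): opening from 0.0 (shut) to 1.0 (fully open); the grip force is fixed at half the most; returns when the fingers have stopped.
- wait(seconds).
- inverse_kinematics(position, orientation): joint angles nearest the present ones, or None.
- read_camera(name): name is "side" or "top" or "wrist"; returns the picture (384x512x3 uint8, red, green, blue); there is no depth.
- camera_info(name): a dict with "intrinsics" (3x3 intrinsics, pixels), "T" (4x4, takes a point from camera to world coordinates); the wrist camera has in their place "tool_from_camera" (4x4, takes a point from camera to tool coordinates, whose origin is the TCP and whose axes are the flange's). Camera axes: x right, y up, looking along -z (the intrinsics and any distortion apply to the point x, -y, -z); pixel columns grow to the right and rows downward; lengths in m; the calibration is good to about 2 mm. A picture is of the moment at which its call begins: read the wrist's pose just before it. camera_info takes no time and is no camera call.
A pose or a line that the arm cannot do raises MotionError and nothing moves.
- job_done(): hands the job in; it is judged then, once.
Readings, each from a call of its own:
- get_time(): time.
- get_joint_pos(): joint angles.
- get_qvel(): joint speeds.
- get_effort(): joint torques, N m.
- get_tcp_pos(): TCP position.
- get_ee_rot(): TCP orientation.
- get_ft_force(): force on the tool from outside, world axes, zero at the start.
- get_ft_torque(): the same for the moment, N m.
- get_grip_width(): opening from 0.0 (shut) to 1.0 (fully open).
- get_finger_force(): force on a finger pad.
Only numpy, scipy, OpenCV 4.12 (cv2) and the standard library are available. Lean on these libraries where they do the work, as an engineer would, in place of code of your own. Each camera call takes 0.05 s, during which the arm holds its last target. There are 200 camera calls.

## Task

Set up the tester for this batch of used control modules: first pull the yellow code plug out of the socket on top of the tester, put it in the tester's open drawer, and push the red code plug fully home in the socket in its place. Then lay every control module on the bench flat in a pocket of the blue test bed, one to a pocket, brass contacts down and cooling fins up. Finish with the drawer pushed fully shut on the yellow plug and everything let go, and leave the other parts and tools on the bench alone.

Things in the scene. Friction and masses are not known exactly. Their poses are not given: they have to be found in the camera images.
- module_a: Used control module: aluminium box 60 (own x) x 70 (own y) x 44 (own z) mm, 0.25 kg. The +z face carries six cooling fins; the other face (z = 0) is a green board with six brass contacts. Origin: centre of the contact face; own z points from contacts to fins; plain smooth sides at x = +-30 mm. Starts standing on end (own y upright). It may be absent.
- module_b: Used control module: aluminium box 60 (own x) x 70 (own y) x 44 (own z) mm, 0.25 kg. The +z face carries six cooling fins; the other face (z = 0) is a green board with six brass contacts. Origin: centre of the contact face; own z points from contacts to fins; plain smooth sides at x = +-30 mm. Starts standing on end (own y upright), facing the other way. It may be absent.
- module_c: Used control module: aluminium box 60 (own x) x 70 (own y) x 44 (own z) mm, 0.25 kg. The +z face carries six cooling fins; the other face (z = 0) is a green board with six brass contacts. Origin: centre of the contact face; own z points from contacts to fins; plain smooth sides at x = +-30 mm. Starts lying upside down, contacts up; always there.
- red_plug: Code plug: upright block 30 (own x) x 48 (own y) x 56 (own z) mm, black lower half (foot chamfered 2 mm), red upper half. Origin: centre of its underside, own z up. Starts standing loose on the bench; goes in the socket (either way round).
- yellow_plug: Code plug: upright block 30 (own x) x 48 (own y) x 56 (own z) mm, black lower half (foot chamfered 2 mm), yellow upper half. Origin: centre of its underside, own z up. Starts fitted in the socket; goes in the drawer.
- bed: Fixed blue test bed, plate 330 (x) x 105 (y) x 20 mm, origin under its centre. Three pockets in a row along its x, 105 mm apart; each is 75 mm long in bed y and 65 mm wide in bed x, bounded by aluminium walls 12 mm high: full walls at the y ends, only short tabs at the corners of the x sides, so that those sides have finger gaps 51 mm wide down to the pocket floor.
- pocket0 (a point): Centre of the floor of pocket 0; axes as the bed's. A seated module's origin lies here, its x along the bed's x, either way round.
- pocket1 (a point): Centre of the floor of pocket 1; axes as the bed's. A seated module's origin lies here, its x along the bed's x, either way round.
- pocket2 (a point): Centre of the floor of pocket 2; axes as the bed's. A seated module's origin lies here, its x along the bed's x, either way round.
- socket_floor (a point): Centre of the floor of the socket hole; a plug pushed home has its origin here. The hole is 33 (x) x 51 (y) x 24 mm deep, top edge chamfered 2 mm, in a black block 70 (x) x 90 (y) x 30 mm on top of the tester; the mouth lies 24 mm above this point. Axes as the tester's; plug x along this x, either way round.
- tester: Fixed grey drawer unit 240 (x) x 190 (y) x 110 mm, origin under its centre, its front facing own -x (towards the robot). One blue-fronted drawer; the socket block stands on its top with its middle 65 mm ahead of the centre.
- tester_drawer0 (a joint): Opening of the drawer in m: 0 is shut, 0.165 fully open; opens along the tester's -x.
- drawer_floor (a point): Centre of the drawer's inner floor; moves with the drawer, axes as the tester's. Inside 195 (x) x 148 (y) mm, walls rise 66 mm above this floor; when shut there are 76 mm between floor and the unit's top board. The outer face of the drawer front is 118 mm towards -x from here.
- tester_drawer0_handle (a point): Middle of the drawer's steel bar handle (95 mm long along the tester's y, 35 mm in front of the drawer front); moves with the drawer.
- drive_flange: Bystander: drive flange, 100 mm disc with a hub, 47 mm high. Leave alone.
- tin: Bystander: blue and white tin 66 mm across, 80 mm high. Leave alone.
- wrench: Bystander: wrench 200 mm long, origin at its middle. Leave alone.
- screwdriver: Bystander: screwdriver 190 mm long. Leave alone.
- wiper_motor: Bystander: wiper motor about 150 mm long, 65 mm high. Leave alone.

How it is judged:
By the outcome, as a careful person would: the job done as asked, in the order asked, and still so for the second after the job is handed in, with the robot touching nothing.
Of module_a, module_b only 1 to 2 are there at a start; the rules pass over those that are not, and their reading is None.
At some moment in a run one of module_a, module_b, module_c may be knocked a few centimetres aside while the robot is not near it.
It also fails if it takes over 210 s, if anything falls off the work surface, if the arm or the gripper's body presses on something with over 40 N, if the wrist force passes 120 N, or if a joint passes its speed limit or range.

## Working session

There is one attempt and no reset: what is moved stays moved. The work goes in short steps, each a Python script; the robot and the scene stay as the last script left them, time stands still between calls to the robot, and variables do not carry over. Pictures are saved under pics/ and viewed, at most 14 in all, crops included, and the job is handed in when it is done.

```bash
ls; mkdir -p pics; python3 - <<'E'
from station import *
import cv2,numpy as np
for n in ["top","side","wrist"]:
    im=read_camera(n); cv2.imwrite(f"pics/{n}0.png",im[:,:,::-1]); i=camera_info(n); print(n,{k:(np.round(v,4).tolist() if not isinstance(v,str) else v) for k,v in i.items()})
    cv2.imwrite(f"pics/{n}0b.png",cv2.resize(im[:,:,::-1],(800,600),interpolation=cv2.INTER_CUBIC))
print(get_ee_rot(),get_tcp_pos(),get_time())
E
```

```text
pics
top {'intrinsics': [[402.4933, 0.0, 252.937], [0.0, 402.4933, 193.1227], [0.0, 0.0, 1.0]], 'T': [[0.0237, 0.9847, -0.1728, 0.3771], [-0.9997, 0.0243, 0.001, 0.0455], [0.0052, 0.1727, 0.985, 1.258], [0.0, 0.0, 0.0, 1.0]]}
side {'intrinsics': [[351.5867, 0.0, 260.9778], [0.0, 351.5867, 190.9005], [0.0, 0.0, 1.0]], 'T': [[-0.9062, 0.3175, -0.2792, 0.2753], [-0.4228, -0.6871, 0.5909, 0.6548], [-0.0042, 0.6535, 0.7569, 0.8653], [0.0, 0.0, 0.0, 1.0]]}
wrist {'intrinsics': [[306.6841, 0.0, 255.3207], [0.0, 306.6841, 185.1113], [0.0, 0.0, 1.0]], 'tool_from_camera': [[0.0002, 0.9533, 0.3019, 0.0846], [1.0, -0.0002, -0.0, 0.0005], [0.0, 0.3019, -0.9533, -0.1819], [0.0, 0.0, 0.0, 1.0]]}
[-5.86537480e-04  9.90506519e-01  1.37464483e-01 -8.80537938e-05] [ 0.17008986 -0.6009416   0.20119839] 0.15
```

View pics/top0b.png

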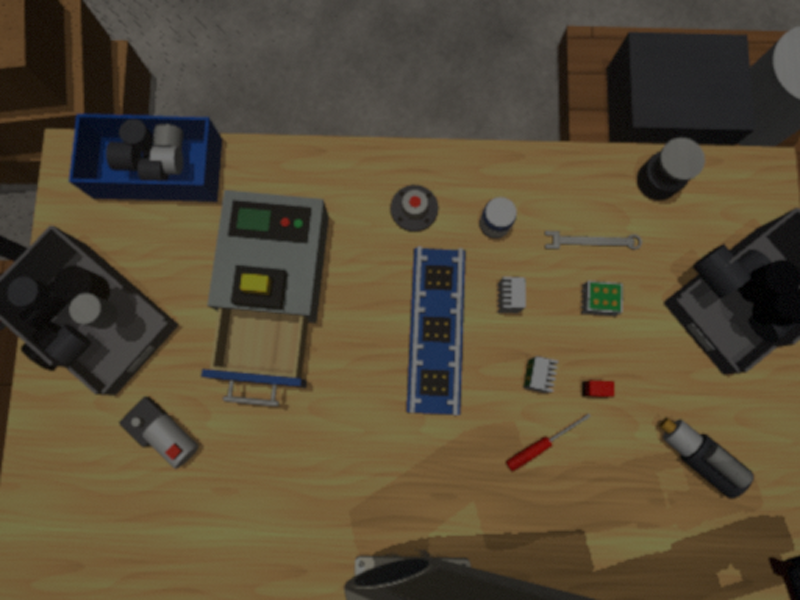

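View pics/side0b.png

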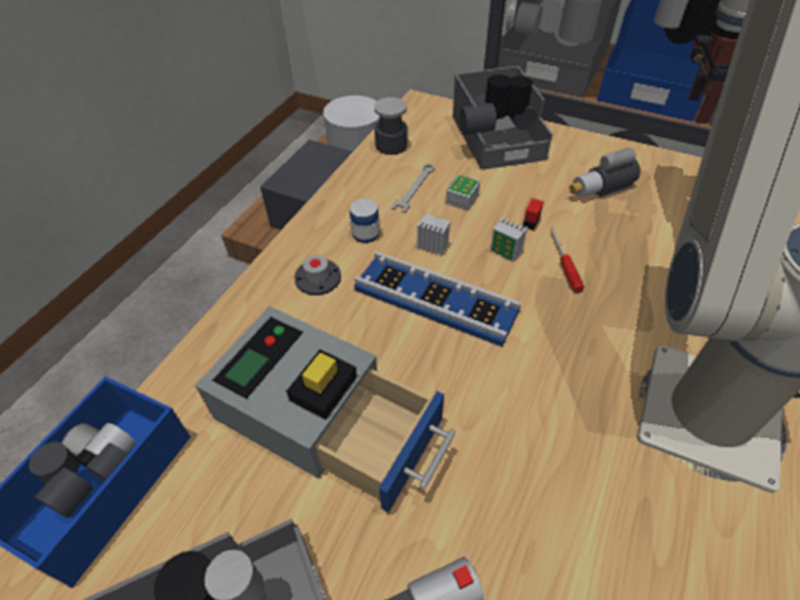

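All three modules are there. At 800x600 in the top view:

- Fins-left standing module: (512,293)
- Fins-right standing module: (541,374)
- Upside-down module: (603,297)
- Red plug: (599,388)
- Socket with yellow plug: (256,284)
- Bed: around (437,330)

Next I go close with the wrist camera.

```bash
cat > h.py <<'E'
from station import *
import numpy as np, cv2
from scipy.spatial.transform import Rotation as R
def q(r): x=r.as_quat(); return [x[3],x[0],x[1],x[2]]
def rot(wxyz): return R.from_quat([*wxyz[1:],wxyz[0]])
def down(yaw): # tool y along world (sin,-cos)... yaw=0: tool x = world x
    return q(R.from_euler('z',yaw)*R.from_quat([1,0,0,0]))
def grab(n,fn=None):
    if n=='wrist':
        p,o=np.array(get_tcp_pos()),rot(get_ee_rot())
    im=read_camera(n); ci=camera_info(n)
    if n=='wrist':
        T=np.eye(4);T[:3,:3]=o.as_matrix();T[:3,3]=p;T=T@np.array(ci['tool_from_camera'])
    else: T=np.array(ci['T'])
    if fn: cv2.imwrite(f'pics/{fn}.png',im[:,:,::-1]); np.savez(f'pics/{fn}.npz',T=T,K=ci['intrinsics'])
    return im,T,np.array(ci['intrinsics'])
def ray(px,T,K,z):
    px=np.atleast_2d(px).astype(float)
    d=np.c_[(px[:,0]-K[0,2])/K[0,0],-(px[:,1]-K[1,2])/K[1,1],-np.ones(len(px))]@T[:3,:3].T
    return T[:3,3]+d*((z-T[2,3])/d[:,2])[:,None]
E
python3 - <<'E'
from h import *
d=np.load  
ci=camera_info('top');T=np.array(ci['T']);K=np.array(ci['intrinsics'])
for n,p,z in [('mA',(512,293),.07),('mB',(541,374),.07),('mC',(603,297),.044),('red',(599,388),.056),('yel',(256,284),.172),('bed',(437,330),.02),('bedTop',(440,250),.02),('bedBot',(434,413),.02),('drawer',(255,375),.1)]:
    w=ray(np.array(p)*.64,T,K,z)[0]; print(n,w.round(3), [inverse_kinematics([w[0],w[1],.3],down(a)) is not None for a in (0,1.57,-1.57)])
def look(x,y,z,fn):
    move_pose([x,y,z],down(0)); wait(.2); grab('wrist',fn)
look(.50,-.2,.26,'w_mod'); look(.49,.05,.26,'w_bed'); look(.55,.36,.36,'w_tes')
ims=[cv2.imread(f'pics/{f}.png') for f in('w_mod','w_bed','w_tes')]
print(get_time())
cv2.imwrite('pics/m1.png',cv2.resize(np.vstack(ims[:2]),(450,600)) )
E
```

```text
mA [ 0.608 -0.18   0.07 ] [True, True, False]
mB [ 0.454 -0.233  0.07 ] [True, True, False]
mC [ 0.61  -0.364  0.044] [True, True, False]
red [ 0.431 -0.346  0.056] [True, True, True]
yel [0.593 0.29  0.172] [True, True, False]
bed [ 0.539 -0.04   0.02 ] [True, True, False]
bedTop [ 0.703 -0.044  0.02 ] [True, True, False]
bedBot [ 0.377 -0.036  0.02 ] [True, True, False]
drawer [0.438 0.298 0.1  ] [True, True, False]
5.025
```

View pics/w_mod.png

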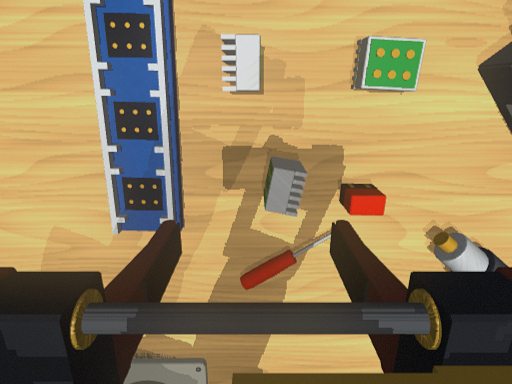

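View pics/w_bed.png

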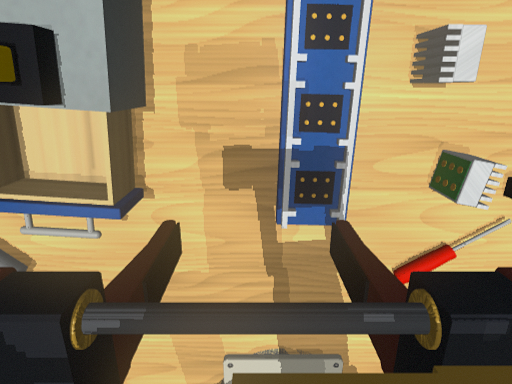

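View pics/w_tes.png

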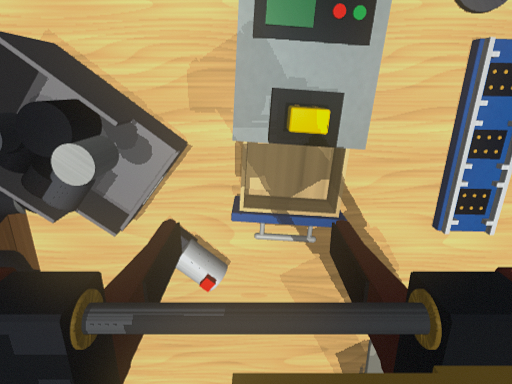

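w_mod shows modules at (242,63), (285,185) and (391,64), and the red plug at (363,199). w_bed shows the bed pads at (327,26), (321,113) and (315,187). w_tes shows the yellow plug at (309,120) in the black block. Now I measure these by masks.

```bash
cat >> h.py <<'E'
def load(fn):
    z=np.load(f'pics/{fn}.npz'); return cv2.imread(f'pics/{fn}.png')[:,:,::-1],z['T'],z['K']
def hsv(im): return cv2.cvtColor(np.ascontiguousarray(im),cv2.COLOR_RGB2HSV)
def blobs(mask,roi=None,amin=30):
    m=mask.astype(np.uint8)*255
    if roi: 
        k=np.zeros_like(m);k[roi[1]:roi[3],roi[0]:roi[2]]=1;m*=k
    m=cv2.morphologyEx(m,cv2.MORPH_OPEN,np.ones((3,3),np.uint8))
    cs,_=cv2.findContours(m,cv2.RETR_EXTERNAL,cv2.CHAIN_APPROX_NONE)
    return sorted([c[:,0] for c in cs if cv2.contourArea(c)>amin],key=lambda c:-cv2.contourArea(c.astype(np.float32)))
def rect(c,T,K,z):
    w=ray(c,T,K,z)[:,:2]; r=cv2.minAreaRect((w*1000).astype(np.float32)); 
    (cx,cy),(a,b),t=r
    # angle of short side, folded to +-90
    if a>b: t+=90; a,b=b,a
    t=(t+90)%180-90
    return np.array([cx/1000,cy/1000]),(a,b),t   # t: direction (deg) of the short side
E
python3 - <<'E'
from h import *
im,T,K=load('w_tes');h=hsv(im)
y=(h[...,0]>22)&(h[...,0]<35)&(h[...,1]>200)&(h[...,2]>150)
for c in blobs(y,(270,80,350,150))[:2]: print('yellow',rect(c,T,K,.172))
bl=(h[...,2]<70)
for c in blobs(bl,(255,80,355,150))[:2]: print('block',rect(c,T,K,.14))
im,T,K=load('w_bed');h=hsv(im)
for c in blobs((h[...,2]<60),(280,0,360,215),300)[:5]: print('pad',rect(c,T,K,.02))
c=blobs((h[...,0]>105)&(h[...,0]<125)&(h[...,1]>120)&(h[...,2]>60),(270,0,380,240))[0]; print('bed',rect(c,T,K,.02))
im,T,K=load('w_mod');h=hsv(im)
r=((h[...,0]<6)|(h[...,0]>174))&(h[...,1]>180)
for v in(100,160,200):
  for c in blobs(r&(h[...,2]>v),(330,165,400,230))[:2]: print('red',v,rect(c,T,K,.056))
g=(h[...,0]>45)&(h[...,0]<80)&(h[...,1]>100)
for c in blobs(g,(340,20,440,110))[:1]: print('C',rect(c,T,K,.044))
for c in blobs((h[...,0]>15)&(h[...,0]<35)&(h[...,1]>150),(180,130,340,330),5)[:0]: pass
E
```

```text
yellow (array([0.59826251, 0.29466876]), (28.955900192260742, 46.370269775390625), -4.134857177734375)
block (array([0.59786792, 0.29547055]), (68.2234878540039, 89.70231628417969), -3.9901809692382812)
pad (array([ 0.43796365, -0.03594475]), (48.65717697143555, 55.3049201965332), -2.0623779296875)
pad (array([ 0.54055908, -0.03809657]), (43.44356918334961, 54.53032302856445), -0.643524169921875)
bed (array([ 0.52875562, -0.0390744 ]), (72.75629425048828, 297.17755126953125), 88.51660919189453)
red 100 (array([ 0.43459436, -0.35097989]), (27.384326934814453, 45.42664337158203), -0.0424957275390625)
red 160 (array([ 0.43388727, -0.35104666]), (25.970165252685547, 45.292030334472656), -0.0424346923828125)
red 200 (array([ 0.43388687, -0.35158493]), (25.970165252685547, 44.21553039550781), -0.0424346923828125)
C (array([ 0.6122981 , -0.36714679]), (52.0926628112793, 61.23868179321289), -3.1394500732421875)
```

```bash
cat >> h.py <<'E'
S=np.array([.598,.295]); TY=np.radians(-4.1)
def tes(dx,dy): # offset from socket in tester axes
    c,s=np.cos(TY),np.sin(TY); return [S[0]+c*dx-s*dy,S[1]+s*dx+c*dy]
E
python3 - <<'E'
from h import *
im,T,K=load('w_tes');h=hsv(im)
c=blobs((h[...,0]>105)&(h[...,0]<125)&(h[...,1]>120)&(h[...,2]>40),(225,180,352,230))[0]
for z in(.1,.09):
    w=ray(c,T,K,z)[:,:2]-S; u=w@[np.cos(TY),np.sin(TY)]; print(z,'front dx',u.min(),u.max())
D=down(TY)
move_pose([*S,.23],D); movel([*S,.143],v=.1)
command_gripper(0); print('w',get_grip_width()*88, get_finger_force())
movel([*S,.235],v=.08); print(get_grip_width()*88,get_ft_force())
im,_,_=grab('wrist','y1')
E
```

```text
0.1 front dx -0.16681168785001096 -0.15349965718804748
0.09 front dx -0.17132107515273629 -0.15770765800381042
w 47.7416044953104 29.997030794620514
47.954936601843784 [ 0.12607328  0.11010331 -0.59811114]
```

View pics/y1.png

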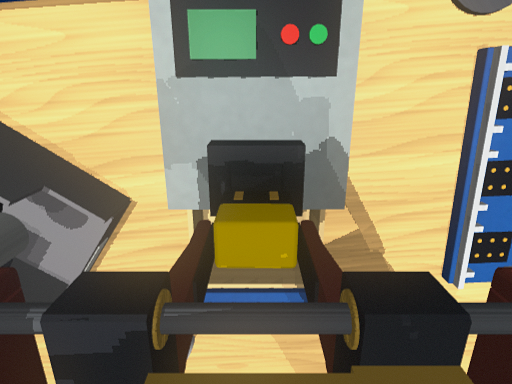

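The yellow plug (256,236) is held clear of the socket. Next it goes into the drawer.

```bash
python3 - <<'E'
from h import *
p=tes(-.100,0)
movel([*p,.235],v=.15); movel([*p,.11],v=.12)
print(movel([*p,.03],v=.03,until_force=5),get_tcp_pos())
command_gripper(.72); wait(.2)
z=get_tcp_pos()[2]
movel([*p,.25],v=.15)
# red
r=[.4343,-.3512]
move_pose([.45,-.3,.25],down(0)); move_pose([*r,.16],down(0)); wait(.2)
im,T,K=grab('wrist','r1');h=hsv(im)
m=((h[...,0]<6)|(h[...,0]>174))&(h[...,1]>150)&(h[...,2]>100)
for c in blobs(m)[:2]: print(rect(c,T,K,.056),c.mean(0))
print(get_time())
E
```

```text
True [0.49831951 0.30186199 0.04875227]
(array([ 0.43302945, -0.35423236]), (25.60672950744629, 41.550174713134766), 0.03273732587695122) [260.91525424 184.29661017]
(array([ 0.34072562, -0.23865204]), (14.703888893127441, 34.374210357666016), 41.96075439453125) [148.04477612 265.32835821]
17.6667
```

View pics/r1.png

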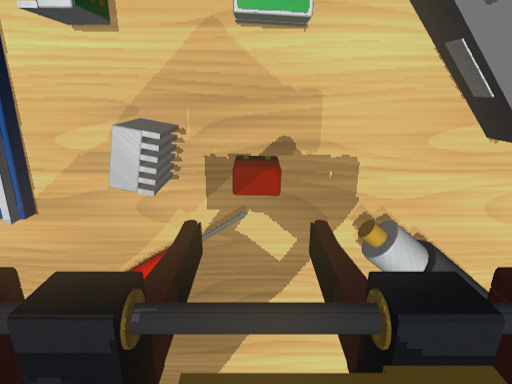

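```bash
python3 - <<'E'
from h import *
r=[.4338,-.352]
movel([*r,.029],v=.08); command_gripper(0); print('w',get_grip_width()*88)
movel([*r,.2],v=.2)
D=down(TY)
move_pose([.45,-.1,.25],D); move_pose([*S,.235],D); wait(.3)
im,T,K=grab('wrist','r2');h=hsv(im)
m=((h[...,0]<6)|(h[...,0]>174))&(h[...,1]>150)&(h[...,2]>60)
for f in('r2','y1'):
    im,T,K=load(f);h=hsv(im)
    m=((h[...,0]<6)|(h[...,0]>174)|((h[...,0]>20)&(h[...,0]<36)))&(h[...,1]>180)&(h[...,2]>60)
    for c in blobs(m,(205,185,310,280),500)[:1]: print(f,c.min(0),c.max(0))
print(movel([*S,.172],v=.08,until_force=6),get_tcp_pos())
E
```

```text
w 47.50083167871899
r2 [214 204] [297 266]
y1 [213 203] [298 267]
False [0.59839797 0.29519096 0.17246783]
```

```bash
python3 - <<'E'
from h import *
print(movel([*S,.138],v=.03,until_force=25),get_tcp_pos(),get_ft_force())
E
```

```text
True [0.59844407 0.29470739 0.14486702] [-0.91455655 -0.58569744  3.8087572 ]
```

```bash
python3 - <<'E'
from h import *
command_gripper(.8); movel([*S,.21],v=.15); command_gripper(0)
print(movel([*S,.160],v=.03,until_force=25),get_tcp_pos())
movel([*S,.25],v=.2); command_gripper(1)
move_pose([.5,-.22,.26],down(0)); wait(.2); grab('wrist','m2'); print(get_time())
# feasibility of tilted poses
# tilt: tool approach dir = (0, s*sin, -cos); s=+1 points to +y
def tilt(yaw,s,a): return q(R.from_euler('z',yaw)*R.from_euler('x',s*np.radians(a))*R.from_quat([1,0,0,0])*R.from_euler('z',np.pi/2))
for e in(0,np.pi):
  for nm,(x,y,z) in dict(A=(.608,-.18,.04),B=(.454,-.24,.04),C=(.612,-.367,.03),P0=(.437,-.036,.045),P1=(.54,-.038,.045),P2=(.645,-.04,.045)).items():
    o=[]
    for s in(1,-1):
      for a in(35,45,55):
        qq=q(rot(tilt(0,s,a))*R.from_euler('z',e)); o.append(inverse_kinematics([x,y,z],qq) is not None)
    print(nm,o)
print(rot(tilt(0,1,45)).as_matrix().round(2))
E
```

```text
False [0.59811441 0.29505675 0.16020876]
33.8167
A [True, True, True, True, True, True]
B [True, True, True, True, True, False]
C [True, True, True, False, True, False]
P0 [True, True, True, True, True, True]
P1 [True, True, True, True, True, True]
P2 [True, True, True, True, True, True]
A [True, True, True, True, True, True]
B [True, True, True, True, True, False]
C [True, True, True, True, True, False]
P0 [True, True, True, True, True, True]
P1 [True, True, True, True, True, True]
P2 [True, True, True, True, True, True]
[[ 0.   -1.    0.  ]
 [-0.71 -0.    0.71]
 [-0.71 -0.   -0.71]]
```

View pics/m2.png

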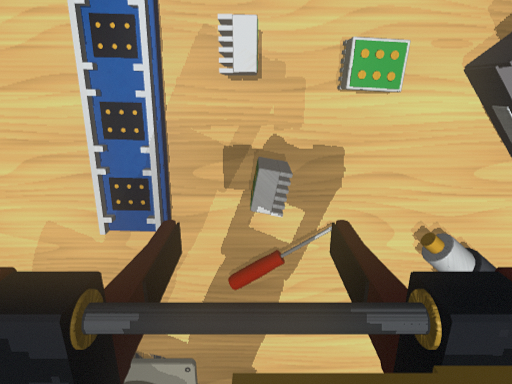

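In m2 the modules are where they were. The check push found nothing at z = 0.16, so I'm looking at the socket.

```bash
python3 - <<'E'
from h import *
move_pose([.53,.25,.30],down(TY)); wait(.2)
a,T,K=grab('wrist','t3'); b,_,_=grab('top','t3t')
cv2.imwrite('pics/t3c.png',np.hstack([cv2.resize(a[:,100:400],(390,500)),cv2.resize(b[110:270,100:225],(390,500),interpolation=cv2.INTER_CUBIC)])[:,:,::-1])
h=hsv(a);m=((h[...,0]<6)|(h[...,0]>174))&(h[...,1]>150)&(h[...,2]>80)
for c in blobs(m,None,200): print(c.min(0),c.max(0),[rect(c,T,K,z) for z in(.172,.156)])
E
```

```text
[181  95] [230 125] [(array([0.59748798, 0.29326498]), (28.72222328186035, 48.32404327392578), -4.163108825683594), (array([0.59659515, 0.29586847]), (30.20569610595703, 50.819950103759766), -4.163230895996094)]
```

View pics/t3c.png

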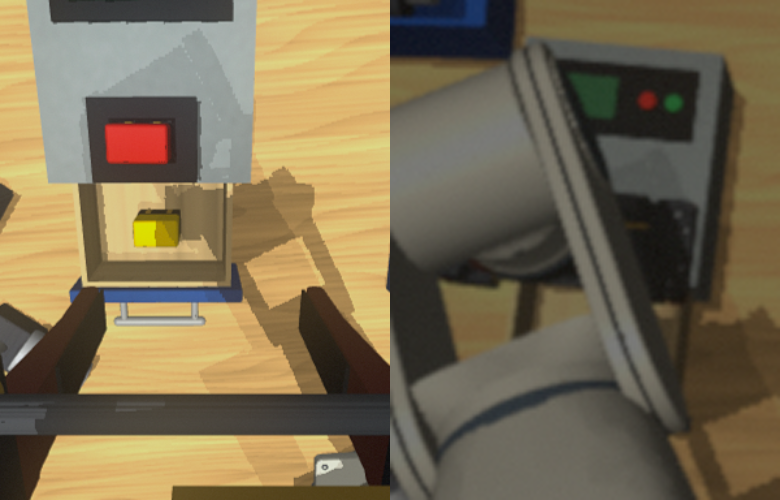

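```bash
python3 - <<'E'
from h import *
command_gripper(0); print(get_grip_width())
move_pose([*S,.21],down(TY)); wait(.3); f0=np.array(get_ft_force())
print(movel([*S,.155],v=.03,until_force=3),get_tcp_pos(),np.array(get_ft_force())-f0)
for k in range(8):
    z=get_tcp_pos()[2]
    if z<.152: break
    movel([*S,z-.003],v=.02,until_force=40); print(get_tcp_pos()[2],(np.array(get_ft_force())-f0).round(1),get_grip_width())
E
```

```text
0.006091101627354659
False [0.59806127 0.29504985 0.15517839] [ 0.3482912  -0.30740663 -0.74157479]
0.15195331800398504 [ 0.1 -0.9 -0.6] 0.006013147065164463
```

```bash
python3 - <<'E'
from h import *
b,_,_=grab('side','t4'); a,_,_=grab('wrist','t4w')
cv2.imwrite('pics/t4c.png',np.hstack([cv2.resize(b[170:340,110:310],(400,400),interpolation=cv2.INTER_CUBIC),cv2.resize(a[100:380,116:396],(400,400))])[:,:,::-1])
E
```

```text
(no output)
```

View pics/t4c.png

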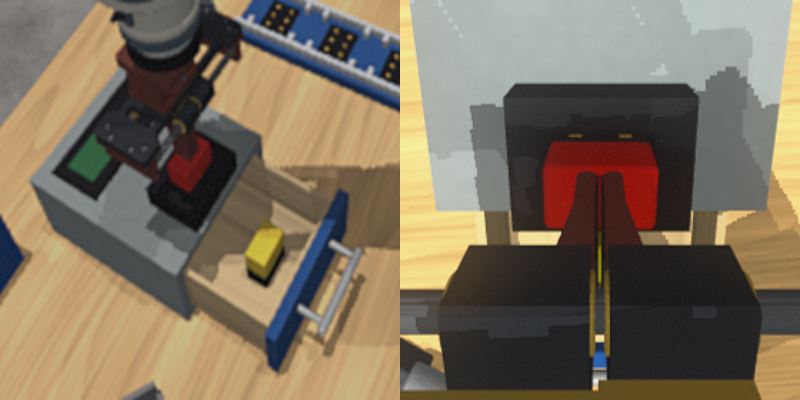

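Fingertips overlap the plug top without registering contact, so that push check means nothing. I'll compare the red plug's picture with the yellow plug's from the same pose instead.

```bash
python3 - <<'E'
from h import *
movel([*S,.25],v=.1); command_gripper(1)
move_pose([.55,.36,.36],down(0)); wait(.2); grab('wrist','w_tes2')
for f in('w_tes','w_tes2'):
    im,T,K=load(f);h=hsv(im)
    m=((h[...,0]<6)|(h[...,0]>174)|((h[...,0]>20)&(h[...,0]<36)))&(h[...,1]>180)&(h[...,2]>100)
    for c in blobs(m,(270,85,350,150),100)[:1]: print(f,c.min(0),c.max(0),rect(c,T,K,.172),T[:3,3])
print(get_time())
E
```

```text
w_tes [288 107] [329 134] (array([0.59837915, 0.29520142]), (29.959209442138672, 48.0841064453125), -4.136222839355469) [0.6349908  0.35837758 0.54169302]
w_tes2 [288 107] [329 134] (array([0.59779108, 0.29534833]), (29.718055725097656, 46.91552734375), -4.857276916503906) [0.63516918 0.35870528 0.53921594]
43.775
```

```bash
python3 - <<'E'
from h import *
move_pose([.5,-.22,.26],down(0)); wait(.2)
grab('side','side1'); grab('wrist','m3')
for f in('side0','side1'):
    im=cv2.imread(f'pics/{f}.png')[:,:,::-1];h=hsv(im)
    m=((h[...,0]<8)|(h[...,0]>172)|((h[...,0]>20)&(h[...,0]<36)))&(h[...,1]>170)&(h[...,2]>60)
    for c in blobs(m,(185,215,225,265),50)[:1]: print(f,c.min(0),c.max(0),c.mean(0))
    print(im[222:252:2,206].tolist())
# modules
im,T,K=load('m3');h=hsv(im)
s=(h[...,1]<45)&(h[...,2]>90)
for c in blobs(s,(170,0,440,235),150): print('grey',c.min(0),c.max(0),rect(c,T,K,.07))
for c in blobs((h[...,0]>45)&(h[...,0]<85)&(h[...,1]>100),(340,20,440,110))[:1]: print('C',rect(c,T,K,.044))
cv2.imwrite('pics/m3c.png',cv2.resize(im[0:230,170:430],(780,690))[:600,:,::-1])
E
```

```text
side0 [194 226] [214 250] [204.06557377 238.19672131]
[[127, 133, 133], [69, 73, 79], [135, 120, 40], [192, 173, 61], [186, 169, 58], [187, 170, 59], [187, 171, 58], [187, 171, 59], [190, 175, 61], [170, 149, 51], [109, 93, 32], [91, 78, 28], [95, 82, 32], [89, 76, 29], [48, 41, 19]]
side1 [194 226] [214 250] [204.35       237.98333333]
[[128, 134, 134], [72, 79, 80], [122, 29, 30], [183, 43, 40], [179, 43, 39], [179, 42, 39], [179, 42, 39], [180, 42, 39], [184, 45, 42], [165, 39, 38], [103, 25, 23], [81, 21, 20], [86, 24, 23], [80, 22, 19], [52, 22, 23]]
grey [218  14] [256  73] (array([ 0.63124902, -0.19919612]), (42.42144012451172, 59.97405242919922), -89.90175257623196)
grey [251 158] [291 216] (array([ 0.4638363 , -0.23972905]), (44.23096466064453, 73.44147491455078), 79.5716552734375)
grey [342  37] [355  88] (array([ 0.61202954, -0.32306818]), (11.75770092010498, 53.835750579833984), 87.98453521728516)
C (array([ 0.61217767, -0.36732681]), (51.9991569519043, 61.17890548706055), -2.9957199096679688)
```

View pics/m3c.png

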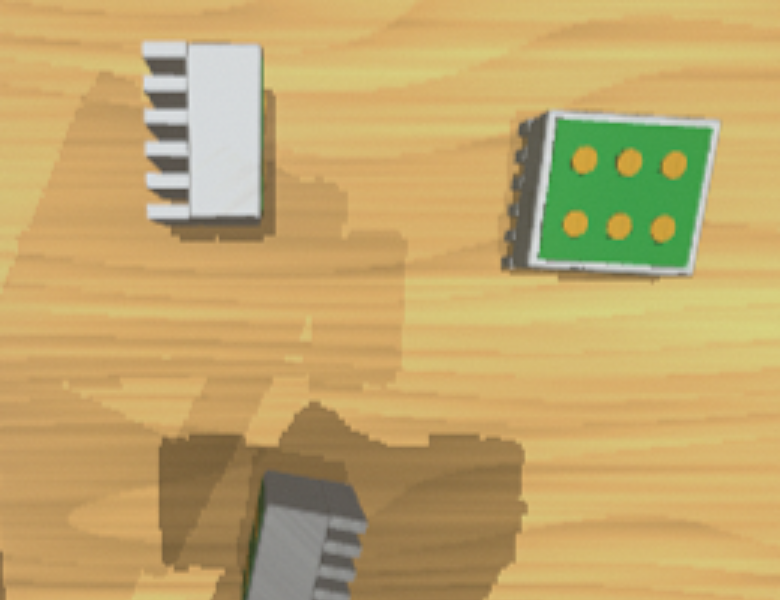

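The red plug's side silhouette matches the fitted yellow's to the pixel, so it's home. Module A was knocked 2–3 cm along +x. Next I refine the bed and the tin.

```bash
python3 - <<'E'
from h import *
move_pose([.58,-.04,.30],down(0)); wait(.3); im,T,K=grab('wrist','bed2');h=hsv(im)
m=((h[...,0]>14)&(h[...,0]<32)&(h[...,1]>140)&(h[...,2]>90)).astype(np.uint8)
blue=((h[...,0]>105)&(h[...,0]<125)&(h[...,1]>120)&(h[...,2]>40)).astype(np.uint8)
n,l,st,ce=cv2.connectedComponentsWithStats(m)
W=[]
for i in range(1,n):
    if 8<st[i,4]<150:
        w=ray(ce[i],T,K,.021)[0]
        if abs(w[1]+.04)<.04 and .36<w[0]<.72: W.append(w[:2])
W=np.array(W);W=W[np.argsort(W[:,0])]
print(len(W)); print(W.round(4).tolist())
C=blobs(blue,(180,0,330,300),500)[0]; print(rect(C,T,K,.02))
ci=camera_info('top')
w=ray(np.array([[500,212],[415,202]])*.64,np.array(ci['T']),np.array(ci['intrinsics']),.08); print('tin,flange',w.round(3))
E
```

```text
10
[[0.4258, -0.0539], [0.4268, -0.0181], [0.4504, -0.0187], [0.5303, -0.0564], [0.6351, -0.0592], [0.6357, -0.0414], [0.636, -0.0234], [0.6594, -0.0599], [0.6594, -0.042], [0.6599, -0.0241]]
(array([ 0.58577985, -0.03997837]), (73.83831787109375, 241.004638671875), 88.38893127441406)
tin,flange [[ 0.767 -0.156  0.08 ]
 [ 0.783  0.01   0.08 ]]
```

```bash
cat >> h.py <<'E'
P=[np.array([.4381,-.0363]),np.array([.5430,-.0390]),np.array([.6478,-.0417])]; BY=np.radians(-1.5)
def tilt(yaw,a): # approach leans: a>0 points to +y, a<0 to -y (deg); tool y along +-x (rotated by yaw)
    return q(R.from_euler('z',yaw)*R.from_euler('x',np.radians(a))*R.from_quat([1,0,0,0])*R.from_euler('z',-np.pi/2))
def at(G,qq,back=0.): # TCP so that grasp point is at G, backed off along tool z
    return list(np.array(G)+rot(qq).as_matrix()[:,2]*(.019-back))
def pick(c,yaw,a,h,zoff,fy,op=1.):
    """c: xy of box centre, h: grasp height, zoff: offset along fin dir fy=+-1 (world y rotated by yaw)"""
    n=np.array([-np.sin(yaw),np.cos(yaw)])*fy
    G=[*(np.array(c)+n*zoff),h]; qq=tilt(yaw,a)
    command_gripper(op); move_pose(at(G,qq,.13),qq); movel(at(G,qq),v=.12); command_gripper(0)
    print('grip w',get_grip_width()*88); 
    p=np.array(get_tcp_pos()); movel([p[0],p[1],p[2]+.12],v=.15)
def place(c,h,yaw,a,f=8,op=.82):
    qq=tilt(yaw,a); g=lambda z:at([*c,z],qq)
    move_pose(g(h+.13),qq); movel(g(h+.02),v=.15)
    print('contact',movel(g(h-.006),v=.025,until_force=f),'dz',get_tcp_pos()[2]-g(h)[2])
    command_gripper(op); movel(at([*c,h],qq,.12),v=.15)
def modlook():
    move_pose([.5,-.22,.26],down(0)); wait(.2); im,T,K=grab('wrist','ml%d'%(get_time()*10)); h=hsv(im)
    s=(h[...,1]<45)&(h[...,2]>70)
    o=[]
    for c in blobs(s,(185,0,470,235),300): o.append((c.min(0),c.max(0),rect(c,T,K,.07),rect(c,T,K,.044))); print(*o[-1])
    for c in blobs((h[...,0]>45)&(h[...,0]<85)&(h[...,1]>100),(185,0,470,235)): print('green',rect(c,T,K,.044))
    return im,T,K
E
python3 - <<'E'
from h import *
modlook()
for c,h,a in [((.631,-.196),.035,-45),(P[2],.045,45),((.461,-.243),.035,45),(P[0],.045,-45)]:
    print(*[inverse_kinematics(at([*c,h],tilt(0,a),b),tilt(0,a)) for b in (0,.12)])
print(get_time())
E
```

```text
[219  15] [257  74] (array([ 0.63096033, -0.19932166]), (42.90813446044922, 60.13535690307617), -89.88015878200531) (array([ 0.63413818, -0.19794861]), (45.904991149902344, 64.33551025390625), -89.88012403994799)
[251 158] [291 216] (array([ 0.46373376, -0.23994394]), (44.36383056640625, 73.89056396484375), 81.04397583007812) (array([ 0.45523184, -0.24140816]), (47.462371826171875, 79.05137634277344), 81.04396057128906)
[339  38] [356  89] (array([ 0.61186243, -0.32244174]), (14.145854949951172, 53.98313903808594), 88.09806823730469) (array([ 0.6137063 , -0.32966794]), (15.13385009765625, 57.753562927246094), 88.09805297851562)
green (array([ 0.61225269, -0.36731192]), (52.28562927246094, 61.129032135009766), -3.0718307495117188)
[ 0.01963706  0.82343402  1.69892717 -1.03294369  0.96701924  0.78846963] [ 0.15269681  0.69667219  1.68231767 -0.88986049  1.11857129  0.70890994]
[-0.40135692  0.86837621  1.5353131   0.7634851   1.22671194 -0.85285436] [-0.50777895  0.78906817  1.44302666  0.67674167  1.40714546 -0.79685587]
[-0.80608949  0.84212691  1.64575825  0.53024262  1.31704909 -1.12080875] [-0.88815767  0.78026555  1.49304616  0.46273595  1.5326391  -1.06806358]
[ 0.37256783  0.69943496  2.05250993 -0.91501459  0.98083336  1.13097829] [ 0.52725532  0.55575451  1.97009726 -0.7184932   1.18990054  1.00313901]
48.425
```

```bash
python3 - <<'E'
from h import *
pick((.631,-.1993),0,-45,.035,.003,1)
if get_grip_width()*88>55:
    place(P[2],.046,BY,45)
    move_pose([.58,-.04,.30],down(0)); wait(.2); grab('wrist','pa'); print(get_time(),get_ft_force())
E
```

```text
grip w 59.728895486145134
contact True dz -0.0004677216091228259
59.0833 [-0.31757262 -1.24423175 -0.73881705]
```

View pics/pa.png

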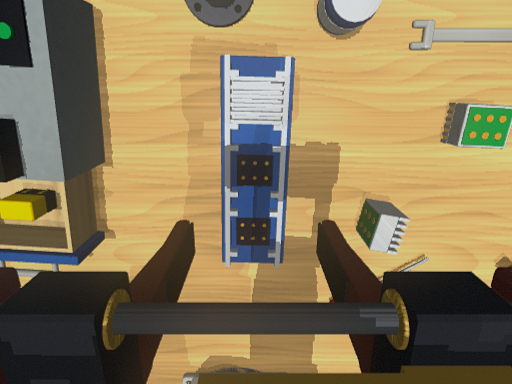

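A lies seated in pocket 2 (257,98), fins up. Now B from directly above.

```bash
python3 - <<'E'
from h import *
move_pose([.373,-.24,.2],down(0)); wait(.3); im,T,K=grab('wrist','b1');h=hsv(im); print(T[:3,3])
p=np.array([.46,-.24,.07,1]); pc=np.linalg.inv(T)@p; u=K[0,2]-K[0,0]*pc[0]/pc[2]; v=K[1,2]+K[1,1]*pc[1]/pc[2]; print(u,v)
u,v=int(u),int(v)
s=(h[...,1]<60)&(h[...,2]>60)
for c in blobs(s,(u-70,max(v-80,0),u+70,v+70),300): print(c.min(0),c.max(0),rect(c,T,K,.07))
cv2.imwrite('pics/b1c.png',cv2.resize(im[max(v-100,0):v+100,u-120:u+120],(720,600))[:,:,::-1])
E
```

```text
[ 0.4582376  -0.23986866  0.38202007]
255.4660748813272 86.16956951699413
[229  54] [282 124] (array([ 0.45636465, -0.23932318]), (43.27291488647461, 59.96026611328125), 79.16928100585938)
```

View pics/b1c.png

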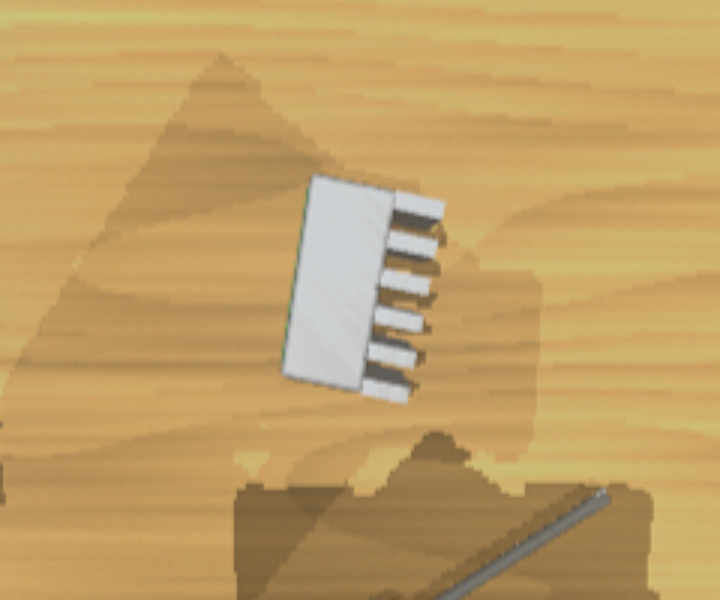

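B is centred at (.456,-.239) with yaw -10.8° and fins to -y. Its crop position is (360,288).

```bash
python3 - <<'E'
from h import *
pick((.4564,-.2393),np.radians(-10.8),45,.035,.003,-1)
if get_grip_width()*88>55:
    place(P[0],.046,BY,-45)
    print(get_time())
    # look straight over C (x .612,y -.367)
    move_pose([.525,-.355,.2],down(0)); wait(.3); im,T,K=grab('wrist','c1');h=hsv(im)
    for c in blobs((h[...,0]>45)&(h[...,0]<85)&(h[...,1]>100),None,300): print('green',c.min(0),c.max(0),rect(c,T,K,.044))
    cv2.imwrite('pics/c1c.png',im[:,:,::-1])
E
```

```text
grip w 60.27099206956176
contact True dz -0.0003966874587804439
70.225
green [239  58] [299 112] (array([ 0.61225122, -0.36782074]), (52.04893493652344, 61.121150970458984), -2.845947265625)
```

View pics/c1c.png

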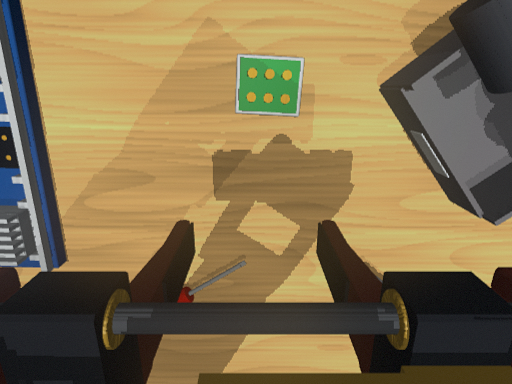

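C is at (.612,-.368), yaw -2.9°, contacts up (270,85). First I stand it on end with its fins to +y, then lay it like A.

```bash
python3 - <<'E'
from h import *
pick((.6123,-.3678),np.radians(-2.85),-45,.027,0,1)
if get_grip_width()*88>55:
    place((.57,-.205),.036,0,45,f=6,op=.85)
    print(get_time())
    move_pose([.485,-.2,.2],down(0)); wait(.3); im,T,K=grab('wrist','c2');h=hsv(im)
    s=(h[...,1]<60)&(h[...,2]>60)
    for c in blobs(s,(190,20,330,170),300): print(c.min(0),c.max(0),rect(c,T,K,.07))
    cv2.imwrite('pics/c2c.png',im[:,:,::-1])
E
```

```text
grip w 60.28187080784681
contact True dz -0.0007871043197669805
80.8917
[232  53] [277 118] (array([ 0.57095636, -0.19968446]), (43.157203674316406, 59.802825927734375), 89.98358917236328)
```

View pics/c2c.png

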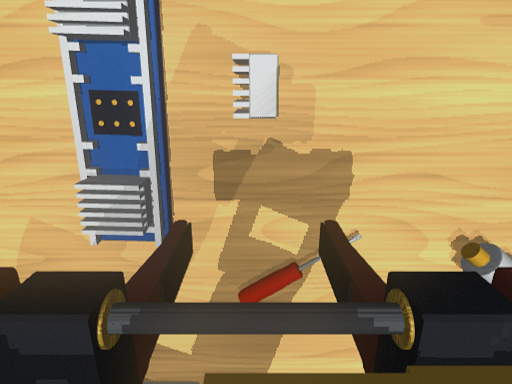

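C stands at (.571,-.200), fins to +y, and B is seated in pocket 0. Next I lay C in pocket 1.

```bash
python3 - <<'E'
from h import *
pick((.571,-.1997),0,-45,.035,.003,1)
if get_grip_width()*88>55:
    place(P[1],.046,BY,45)
    print(get_time())
    move_pose([.50,.1,.30],down(0)); command_gripper(0); wait(.2); grab('wrist','fin1')
    p=tes(-.26,0); move_pose([*p,.2],down(TY)); im,T,K=grab('wrist','hd')
E
```

```text
grip w 60.135047700410496
contact True dz 0.009837480733401835
91.3917
```

View pics/fin1.png

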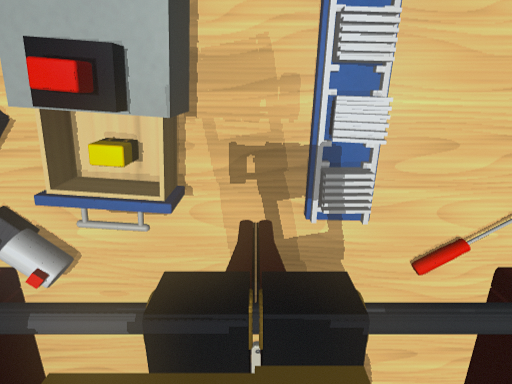

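C touched down 10 mm high, so it's resting on a wall: at (362,118) it overlaps the -y wall. I've also gone past the limit of 14 viewed pictures (16 so far), so I'll view no more and measure numerically.

```bash
python3 - <<'E'
from h import *
move_pose([.46,-.04,.25],down(0)); wait(.3); im,T,K=grab('wrist','f2');h=hsv(im); print(T[:3,3])
Ti=np.linalg.inv(T)
def prj(p):
    pc=Ti@np.array([*p,1]); return K[0,2]-K[0,0]*pc[0]/pc[2], K[1,2]+K[1,1]*pc[1]/pc[2]
for i,c in enumerate(P):
    print('pocket',i,np.round(prj([*c,.064]),1))
u,v=[int(x) for x in prj([*P[1],.07])]
g=im.mean(2).astype(int); hh=h[...,1]
print('cols',u-60,'row v',v)
for r in range(v-48,v+49,4): print(r,''.join('B' if h[r,c,1]>100 and 100<h[r,c,0]<128 else ('y' if h[r,c,1]>70 else ' .:-=+*#@@'[min(9,g[r,c]//26)]) for c in range(u-60,u+60)))
E
```

```text
[ 0.54471371 -0.03951488  0.43173163]
pocket 0 [252.7 177.5]
pocket 1 [255.   89.5]
pocket 2 [257.7 -15.9]
cols 194 row v 89
41 yyyyyyyyyyyyyyyyyyyyyBBB+######-BBBBBBBBBBBBBBBBBBBBBBBBBBBBBBBBBBBBBBBBBBBBBBBBBBBBBBBBBBBBB-*#####*BBByyyyyyyyyyyyyyyy
45 yyyyyyyyyyyyyyyyyyyyyBBB+######-BBBBBBBBBBBBBBBBBBBBBBBBBBBBBBBBBBBBBBBBBBBBBBBBBBBBBBBBBBBBB=######+BBB-yyyyyyyyyyyyyyy
49 yyyyyyyyyyyyyyyyyyyy-BBBy######-yBBBBBBBBBBBBBBBBBBBBBBBBBBBBBBBBBBBBBBBBBBBBBBBBBBBBBBBBBBBB=######yBBB=yyyyyyyyyyyyyyy
53 yyyyyyyyyyyyyyyyyyyy-BBBy######-yBBBBBBBBBBBBBBBBBBBBBBBBBBBBBBBBBBBBBBBBBBBBBBBBBBBBBBBBBBBy+######BBBByyyyyyyyyyyyyyyy
57 yyyyyyyyyyyyyyyyyyyy-BBBy################-BBBBBBBBBBBBBBBBBBBBBBBBBBBBBBBBBBBBBBBBy*###############*BBByyyyyyyyyyyyyyyyy
61 yyyyyyyyyyyyyyyyyyyy-BBBy######++*********#***#*###############################################+###+BBB-yyyyyyyyyyyyyyyy
65 yyyyyyyyyyyyyyyyyyyy-BBBy######-yBBBy-------:-++=-------------==============++++++++++++++++**+---+yBBB-yyyyyyyyyyyyyyyy
69 yyyyyyyyyyyyyyyyyyyy-BBBy######-yyBBy****************************##############################+-=*BBBBy
[... 1434 characters left out ...]
BBBBBBBBBBBBBBBBBBBBBBBBBBBBBBBBBBB=*++++****##*##*BBByyyyyyyyyyyyyyyyyyyyy
121 yyyyyyyyyyyyyyyyyyyyyyBBy*##############*:BBBBBBBBBBBBBBBBBBBBBBBBBBBBBBBBBBBBBB+##########***#*BBByyyyyyyyyyyyyyyyyyyyy
125 yyyyyyyyyyyyyyyyyyyyy-BBy*#####=:BBBBBBBBBBBBBBBBBBBBBBBBBBBBBBBBBBBBBBBBBBBBBBBBBBBBBBBy=#****+BBB-yyyyyyyyyyyyyyyyyyyy
129 yyyyyyyyyyyyyyyyyyyyy:BBy*#####=:BBBBBBBBBBBBBBBBBBBBBBBBBBBBBBBBBBBBBBBBBBBBBBBBBBBBBBB-+#****=BBB-yyyyyyyyyyyyyyyyyyyy
133 yyyyyyyyyyyyyyyyyyyyy-BBB+####*=:BBBBBBBBBBBBBBBBBBBBBBBBBBBBBBBBBBBBBBBBBBBBBBBBBBBBBBB-*####*BBBByyyyyyyyyyyyyyyyyyyyy
137 yyyyyyyyyyyyyyyyyyyyy-BBB+####*=yBBBBBBBBBBBBBBBBBBBBBBBBBBBBBBBBBBBBBBBBBBBBBBBBBBBBBBB=######BBByyyyyyyyyyyyyyyyyyyyyy
```

```bash
cat >> h.py <<'E'
def ascii_(c,hw,step=4,z=.07,col=1):
    im,T,K=grab('wrist','as%d'%(get_time()*10));h=hsv(im);g=im.mean(2).astype(int)
    pc=np.linalg.inv(T)@np.array([*c,z,1]); u,v=int(K[0,2]-K[0,0]*pc[0]/pc[2]),int(K[1,2]+K[1,1]*pc[1]/pc[2])
    print('cols from',u-hw,'v',v)
    for r in range(max(0,v-44),v+45,step): print(r,''.join('B' if h[r,k,1]>100 and 100<h[r,k,0]<128 else ('y' if h[r,k,1]>70 else ' .:-=+*#@@'[min(9,g[r,k]//26)]) for k in range(u-hw,u+hw,col)))
E
python3 - <<'E'
from h import *
D=down(np.pi/2); x=P[1][0]
move_pose([x,-.135,.15],D); movel([x,-.135,.040],v=.15); wait(.2)
print(movel([x,-.0805,.040],v=.025,until_force=8),get_tcp_pos(),get_ft_force())
movel([x,-.12,.045],v=.1); movel([x,-.12,.2],v=.2)
move_pose([.46,-.04,.25],down(0)); wait(.3); ascii_(P[1],60)
E
```

```text
False [ 0.54296702 -0.08054875  0.03997187] [ 0.10671127 -1.2500104  -0.26854724]
cols from 194 v 89
45 yyyyyyyyyyyyyyyyyyy-BBBy######=:BBBBBBBBBBBBBBBBBBBBBBBBBBBBBBBBBBBBBBBBBBBBBBBBBBBBBBBBBBBB-*#####*BBByyyyyyyyyyyyyyyyy
49 yyyyyyyyyyyyyyyyyyy-BBBy######=:BBBBBBBBBBBBBBBBBBBBBBBBBBBBBBBBBBBBBBBBBBBBBBBBBBBBBBBBBBBB=######*BBB-yyyyyyyyyyyyyyyy
53 yyyyyyyyyyyyyyyyyyyyBBBy######=:BBBBBBBBBBBBBBBBBBBBBBBBBBBBBBBBBBBBBBBBBBBBBBBBBBBBBBBBBBBB=######yBBB-yyyyyyyyyyyyyyyy
57 yyyyyyyyyyyyyyyyyyyyBBBy################=BBBBBBBBBBBBBBBBBBBBBBBBBBBBBBBBBBBBBBBBB=################BBBB=yyyyyyyyyyyyyyyy
61 yyyyyyyyyyyyyyyyyyyyBBBy######**########************************++++++++++++++++++*################BBB-yyyyyyyyyyyyyyyyy
65 yyyyyyyyyyyyyyyyyyyyBBBy######+:+++****************************************#######################+BBB=yyyyyyyyyyyyyyyyy
69 yyyyyyyyyyyyyyyyyyyyBBBy*#####+:y=#########################################################*=+####=BBB-yyyyyyyyyyyyyyyyy
73 yyyyyyyyyyyyyyyyyyyyBBBy*#####+-##################################################################yBBB=yyyyyyyyyyyyyyyyy
77 yyyy
[... 1161 characters left out ...]
###############################################+##*BBB-yyyyyyyyyyyyyyyyyyyy
117 yyyyyyyyyyyyyyyyyyyy-BBB=###############-BBBBBBBBBBBBBBBBBBBBBBBBBBBBBBBBBBBBBB-+++++++++*####*+BBB-yyyyyyyyyyyyyyyyyyyy
121 yyyyyyyyyyyyyyyyyyyyyBBB=###############-BBBBBBBBBBBBBBBBBBBBBBBBBBBBBBBBBBBBBB-###########****yBBByyyyyyyyyyyyyyyyyyyyy
125 yyyyyyyyyyyyyyyyyyyyyBBB=#####*:BBBBBBBBBBBBBBBBBBBBBBBBBBBBBBBBBBBBBBBBBBBBBBBBBBBBBBBB-#***#*BBB-yyyyyyyyyyyyyyyyyyyyy
129 yyyyyyyyyyyyyyyyyyyyyBBB=#####*:BBBBBBBBBBBBBBBBBBBBBBBBBBBBBBBBBBBBBBBBBBBBBBBBBBBBBBBB=#*****BBB-yyyyyyyyyyyyyyyyyyyyy
133 yyyyyyyyyyyyyyyyyyyyyBBBy#####*:BBBBBBBBBBBBBBBBBBBBBBBBBBBBBBBBBBBBBBBBBBBBBBBBBBBBBBBy=####*+BBB-yyyyyyyyyyyyyyyyyyyyy
```

```bash
python3 - <<'E'
from h import *
for i in (2,1,0):
    try: move_pose([P[i][0]-.083,P[i][1]-.001,.25],down(BY)); wait(.3)
    except MotionError as e: print(i,e); continue
    im,T,K=grab('wrist','cmp%d'%i);h=hsv(im)
    pc=np.linalg.inv(T)@np.array([*P[i],.064,1]); u,v=int(K[0,2]-K[0,0]*pc[0]/pc[2]),int(K[1,2]+K[1,1]*pc[1]/pc[2])
    print(i,u,v)
    for r in range(v-28,v+29,8):
        print(''.join('B' if h[r,k,1]>100 and 100<h[r,k,0]<128 else ('y' if h[r,k,1]>70 else ' .:-=+*#@@'[min(9,int(im[r,k].mean())//26)]) for k in range(u-45,u+45)))
E
```

```text
2 252 88
yyyy-BBBy################+++++++++++++++++++++++++++++*+++*******+*################yBBB-yy
yyyyyBBBy######=-############################################++++++++++++++--+#####BBBB-yy
yyyyyBBBB*#####=:+-------------------------------------------------+++++++=:-*#####BBByyyy
yyyyy-BBB+########################################################################+BBB-yyy
yyyyyyBBBy#######################################################################*=BBB-yyy
yyyyyyBBBB*#####==********************************************************==#####*yBBByyyy
yyyyyy-BBB+#####+-*######################################################*==#####*BBB-yyyy
yyyyyyyBBBy######+++++++++-BBBBBBBBBBBBBBBBBBBBBBBBBBBBBBBBBBBBBBy+++++++++######+BBB-yyyy
1 252 90
yyyy-BBBy######*#########***********************####**####*#*******################=BBB-yy
yyyyyBBBy######=:-+#########################################################+=*####BBBB-yy
yyyyyBBBy*#####+:B-++++++++++++++++############-==========================++==+####BBB:yyy
yyyyy-BBB+######-*#######################################**********************##
[... 410 characters left out ...]
=++++++++++++++*************####################**######=BBB-yy
yyyyyBBBy#####+*+++++++++++++*##########################################*-By=######BBBByyy
yyyyyBBBy*####*+++===+++*++++++++++++++++++++++++++++++++++++++++++++++++-y-+######BBByyyy
yyyyy-BBB+###################################*######**********************+-*#####+BBB-yyy
yyyyyyBBB=#######*****####################################################*=######yBBB-yyy
yyyyyyBBBy######=**********************++****+++++*+++++++++++++++*++******+#####*BBBByyyy
yyyyyy-BBB+#####++###############################**********************++=:=#####*BBByyyyy
yyyyyyyBBB=###############-BBBBBBBBBBBBBBBBBBBBBBBBBBBBBBBBBBBBBB=############*#*+BBB-yyyy
```

```bash
python3 - <<'E'
from h import *
D=down(np.pi/2); x=P[1][0]
move_pose([x,-.135,.15],D); movel([x,-.135,.040],v=.15); wait(.2)
print(movel([x,-.068,.040],v=.02,until_force=6),get_tcp_pos(),get_ft_force())
movel([x,-.12,.045],v=.1); movel([x,-.12,.2],v=.2)
i=1
move_pose([P[i][0]-.083,P[i][1]-.001,.25],down(BY)); wait(.3)
im,T,K=grab('wrist','cmp1b');h=hsv(im)
pc=np.linalg.inv(T)@np.array([*P[i],.064,1]); u,v=int(K[0,2]-K[0,0]*pc[0]/pc[2]),int(K[1,2]+K[1,1]*pc[1]/pc[2])
for r in range(v-28,v+29,4):
        print(''.join('B' if h[r,k,1]>100 and 100<h[r,k,0]<128 else ('y' if h[r,k,1]>70 else ' .:-=+*#@@'[min(9,int(im[r,k].mean())//26)]) for k in range(u-45,u+45)))
print(get_time())
E
```

```text
True [ 0.54266015 -0.08275251  0.03993017] [-0.76942213 -3.13266171  2.33066315]
yyyy-BBB+################-yBBBBByyyyyyyyyyyyyyyyyy=++++++++++++++++################=BBB-yy
yyyy-BBB+################################################################*+B=######yBBB-yy
yyyyyBBBy#####+#########################################################*:y:=######BBBB-yy
yyyyyBBBy#################################################################*y+######BBByyyy
yyyyyBBBy*###*++++++++++++====================---=--=----========--------:y-+######BBB:yyy
yyyyy-BBy*####+*########################################################*-B-*#####+BBB-yyy
yyyyy-BBB+################################################################=-*#####+BBB-yyy
yyyyy-BBB+#####+########################################################+yy-*#####+BBB-yyy
yyyyyyBBB=####*****######*************####################################=-######yBBB-yyy
yyyyyyBBB=#####*#***++++++++++++++**************************++++++++++++=yB=#####*BBBB-yyy
yyyyyyBBB=#####=*######*************************************************+-B=#####*BBByyyyy
yyyyyyyBBy*###############################################################y=#####*BBB-yyyy
yyyyyy-BBB+#####*#######################################################+BB=#####*BBByyyyy
yyyyyy-BBB+###############################################################y+####*+BBB-yyyy
yyyyyyyBBB=###############=yBBBBBBBBBBBBBBBBBBBBBBBBBBBBBBBBBBBBB-*********####**+BBB-yyyy
117.0417
```

```bash
python3 - <<'E'
from h import *
command_gripper(0)
g=lambda dx,z:[*tes(dx,0),z]
move_pose(g(-.245,.2),down(TY)); movel(g(-.245,.045),v=.15); wait(.3); f0=np.array(get_ft_force())
last=-.245
for tgt in (-.12,-.07,-.04,-.04):
    r=movel(g(tgt,.045),v=.05,until_force=25)
    d=np.array(get_tcp_pos())[:2]-S; print(r,'dx',d@[np.cos(TY),np.sin(TY)],(np.array(get_ft_force())-f0).round(1))
    if r and tgt!=-.12 : break
d=(np.array(get_tcp_pos())[:2]-S)@[np.cos(TY),np.sin(TY)]
movel(g(d-.06,.05),v=.1); movel(g(d-.06,.25),v=.2)
print(get_time())
move_pose([.40,.30,.36],down(TY)); wait(.2)
im,T,K=grab('wrist','dr');h=hsv(im)
for c in blobs((h[...,0]>105)&(h[...,0]<125)&(h[...,1]>120)&(h[...,2]>40),None,300)[:4]:
    for z in(.1,):
        w=ray(c,T,K,z)[:,:2]-S; a=w@[np.cos(TY),np.sin(TY)]; b=w@[-np.sin(TY),np.cos(TY)]; print(c.min(0),c.max(0),a.min(),a.max(),b.min(),b.max())
E
```

```text
False dx -0.12004248945941501 [-1.2  0.9  0.5]
True dx -0.10843498803928028 [-1.8  0.4  1.4]
125.1583
[179  30] [317  40] -0.054568832392883064 -0.04268637982539626 -0.09069971523409419 0.08914302145998057
[443  52] [486  82] -0.10655978060129451 -0.06891364572133761 -0.3194482448547686 -0.2623196635679489
[435 124] [474 138] -0.1828203995166466 -0.16297553791855876 -0.32330562484760483 -0.266404316072733
[422   0] [441 138] -0.18281556493393544 -0.00837903009268072 -0.25285481295662127 -0.23979001599897157
```

```bash
python3 - <<'E'
from h import *
g=lambda dx,z:[*tes(dx,0),z]
move_pose(g(-.17,.2),down(TY)); movel(g(-.17,.045),v=.15); wait(.3)
print(movel(g(-.08,.045),v=.03,until_force=35),(np.array(get_tcp_pos())[:2]-S)@[np.cos(TY),np.sin(TY)])
movel(g(-.17,.045),v=.1); movel(g(-.17,.25),v=.2)
move_pose([.3,.35,.3],down(0)); wait(.2)
im,T,K=grab('side','fside');h=hsv(im);Ti=np.linalg.inv(T)
for i,c in enumerate(P):
    cy,sy=np.cos(BY),np.sin(BY)
    for z in(.064,):
        pc=Ti@np.array([c[0]-sy*.035,c[1]+cy*.035,z,1]); u,v=K[0,2]-K[0,0]*pc[0]/pc[2],K[1,2]+K[1,1]*pc[1]/pc[2]; print(i,u.round(1),v.round(1))
    u,v=int(round(u)),int(round(v))
    for r in range(v-24,v+22,1): print(r,''.join('B' if h[r,k,1]>100 and 100<h[r,k,0]<128 else ('y' if h[r,k,1]>80 else ' .:-=+*#@@'[min(9,int(im[r,k].mean())//26)]) for k in range(u-24,u+24)))
E
```

```text
True -0.10857742947717806
0 305.8 198.0
174 +**+***yy*yyyyyyyyyyyyyyyyyyyyyyyyyyyy:::------=
175 +*==**++***yyyyyyyyyyyyyyyyyyyyyyyyyyy:::-------
176 *+-+*+=**+yyyyyyyyyyyyyyyyyyyyyyyyyyy-:::-------
177 *==**==**=yyyyyyyyyyyyyyyyyyyyyyyyyyy:::--------
178 +-+*+-+*+=+yyyyyyyyyyyyyyyyyyyyyyyyy-:::--------
179 =+**=+**==***yyyyyyyyyy*yyyyyyyyyyyy-:::--------
180 =**==**=-=******yyyyyy***yyyyyyyyyy-::----------
181 +*+-+*+---+*#******yyy**+y**yyyyyyy-:-----------
182 **==**=---+##++**#*****+=**+y***yy+=------------
183 *+-+*+----+#*=-=++**##*=+**=y**+y++=-:----------
184 *==**=--:-=+=----==+*#+=**+=+*+y*+==-:----------
185 +=+*+---:----BBy---=**=+#*=+**==*+==------------
186 -+*+---:BBy-BBBBBB-+#+=*#+=+*+=+*+==------------
187 =**=---:BBBBBBBBBBB**=+**=+**=+**===------------
188 +*+---:BBBBBBBBBBB=*+=*#+=+#+=*#+-=+=-----------
189 **=---:BBBBBBBBBBB+*=+**=+**=+**=-=+=-----------
190 +=---:BBBBBBBBBBB=*+=+#+=+#+=+#+--=+=-----------
191 =----yBBBBBBBBBBB+*=+**=+**=+**+---++=----------
192 =---:BBBBBBBBBBB=*+-+#+=*#+=+#+==:-=+=----------
193 =--:BBBBBBBBBBBB+*=+**=+#*=+**=+=::=++=---------

[... 5581 characters left out ...]
yBBBBBBBB+*
184 yyyyyyyy:BBBBBBBBy---==++**#*++==--+**=BBBBBBB==
185 yyyyyyyy:BBBBBBBBBBBy---==++****+==*#*=BBBBBBBy-
186 yyyyyyyyy-:yBBBBBBBBBBBy---==+**#**#*+-BBBBBBB--
187 yyyyyyyyyyyy-:BBBBBBBBBBBB----=++**#**+=BBBB=*+=
188 yyyyyyyyyyyyyy-::BBBBBBBBBBBy----=++**#*+=By*#*=
189 yyyyyyyyyyyyyyyyy-:yBBBBBBBBBBBy--===+*##***#*+-
190 yyyyyyyyyyyyyyyyyyyy-:BBBBBBBBBBBy---==++*###*+=
191 yyyyyyyyyyyyyyyyyyyyyy-:yBBBBBBBBBBBy---==++****
192 yyyyyyyyyyyyyyyyyyyyyyyyy-:BBBBBBBBBBBBy--===+*#
193 yyyyyyyyyyyyyyyyyyyyyyyyyyy-::BBBBBBBBBBBy---==+
194 yyyyyyyyyyyyyyyyyyyyyyyyyyyyyy-:BBBBBBBBBBBBy---
195 yyyyyyyyyyyyyyyyyyyyyyyyyyyyyyyyy-:BBBBBBBBBBBy-
196 yyyyyyyyyyyyyyyyyyyyyyyyyyyyyyyyyyy-:BBBBBBBBBBB
```

```bash
python3 -c "
from station import *
print(get_tcp_pos(),get_time()); print(job_done())"
```

```text
[0.30090088 0.3495087  0.29921808] 132.95
the job is handed in; nothing more can be done
None
```

The job is handed in at 133 s: red plug home in the socket, yellow plug in the drawer and the drawer shut, all three modules flat in their pockets fins up (module C first caught a pocket wall and was nudged in), though I viewed 16 pictures, over the limit of 14.

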